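Refile a flute in an interlocked drawer cabinet

ROBOT

A 6-joint arm with a two-finger parallel gripper is mounted at the origin on the work surface. World frame = base frame: x ahead of the robot, y to its left, z up, the work surface at z = 0. Lengths are in m, angles in rad, forces in N, time in s.
With the tool pointing down it reaches from about 0.3 to 0.875 m from the base axis. Payload 6.4 kg.
Tool frame: the origin (TCP) lies midway between the tips of the shut fingers; the grasp point (between the pads) lies ctrl.grip_point_offset behind it (ctrl.grip_point_offset is the distance from the TCP to the grasp point, in m); z points along the fingers, y is the direction in which the jaws open and shut (so a half turn about z gives the same grasp; the last joint's range is limited). The gripper opens to 85 mm and grips with 20 to 120 N. Pads are 22 mm wide; open, the fingers measure 114 mm over their backs; the gripper's body (76 mm by 85 mm) begins 54 mm behind the grasp point. The pads swing forward as they close: fully open they stand 13 mm farther back than shut.
Start: joints at [-1.369, 0.181, 1.607, -0, 1.354, -0.206], TCP at [0.228, -0.528, 0.231] pointing down, gripper open.
Joint ranges: [-2.99, 2.99], [-0.89, 2.07], [0.3, 2.58], [-1.14, 4.28], [0, 2.63], [-3.12, 3.12]. Speed limits (rad/s): [2.57, 2.57, 3.01, 3.14, 3.14, 3.14].

INTERFACE

Orientations are given as a unit quaternion [w, x, y, z].
In Python, from bench import ctrl, viewer gives the robot as it stands.
- The arm moves only by the shell command python3 -m handwheel 'ROWS' [OPENING]. ROWS is JSON, a list of rows, each an object with "travel": the shift along the tool's x, y, z as a fraction of full scale, a list of three; "dr": the turn, a rotation vector about the tool's x, y, z as a fraction of full scale, a list of three. A call has 1 to 20 rows; each row shifts and turns the pose as measured when the row begins, along the tool's axes as they then stand; what a row does not reach is not made up. Full scale, the value 1, is 150 mm for a shift and 30 degrees for a turn. A row lasts 1/12 s, in which the tool goes at most 41.7 mm and 7.16 degrees, less where a joint would pass 70% of its speed; a pose out of reach is approached as far as the arm can. A call with a number of a shift or a turn outside -1 to 1 is refused whole. A call with a gripper value outside its range is refused whole. OPENING is the opening, from -1 (shut) to 1 (fully open), set as the call begins (- or left out, the last holds). The fingers move at their own pace and stop on an object; the grip force is fixed at half the most. Time passes only in rows, so rows that do not move let the fingers close. It gives the time, the measured TCP pose, the force and the opening at its end, in the units of the state.
- ctrl.get_obs(): the state, without advancing time (a new reading comes with each control period).
- viewer.camera(name): name is "side" or "top"; returns the picture (480x640x3 uint8, red, green, blue); there is no depth.
- viewer.get_calibration(name): a dict with "camera_matrix" (3x3 intrinsics, pixels), "R" (3x3) and "t" (3): a world point X has camera coordinates R X + t. Camera axes: x right, y down, z forward; pixel columns grow to the right and rows downward; lengths in m; the calibration is good to about 2 mm. A picture is of the moment at which its call begins. get_calibration takes no time and is no camera call.
- ctrl.hand_in(): hands the job in, once; it reports no verdict.
The state is a dict: "time_s": time; "q": joint angles; "dq": joint speeds; "joint_efforts": joint torques, N m; "eef_pos": TCP position; "eef_rot": TCP orientation; "wrist_force": force on the tool from outside, world axes, zero at the start; "torque": the same for the moment, N m; "opening": opening from 0.0 (shut) to 1.0 (fully open).
Only numpy, scipy, OpenCV 4.12 (cv2) and the standard library are available. Lean on these libraries where they do the work, as an engineer would, in place of code of your own. Each camera call takes 0.05 s, during which the arm holds its last target. There are 200 camera calls.

TASK

The wooden flute is in the wrong drawer. Take it out and lay it flat on the counter and let go, then push both side drawers fully home, because the cabinet's interlock keeps the middle drawer blocked until they are; pull the middle drawer wide open, lay the flute in it turned end for end so that its long square head block is at the handle end, let go, and shut the middle drawer fully. Do not throw or drop the flute from a height, and leave the cup and the case alone.

Things in the scene. Friction and masses are not known exactly. Their poses are not given: they have to be found in the camera images.
- cabinet_front (a point): Low dark wooden drawer cabinet, fixed to the counter, 234 deep x 474 wide x 83 mm high. This point: middle of the lower edge of its front, in the plane of the shut drawer fronts; x points to the back (drawers open along its -x), y along its width, z up. A small wooden stand, 47 mm high, is fixed on its top towards the back. Three drawers at y = +150, 0 and -150 mm; drawer_middle is always at 0, the other two either way round.
- drawer_flute (a joint): opening in m of the side drawer in which the flute starts, 0 shut, 0.195 fully open (its stop); starts wide open. Every drawer slides with about 2 N of friction and stays where it is left.
- drawer_spare (a joint): opening in m of the other, empty side drawer, 0 shut, 0.195 fully open; it starts 15 to 50 mm ajar.
- drawer_middle (a joint): opening in m of the middle drawer, 0 shut, 0.195 fully open; starts shut and empty. Interlock: while either side drawer is more than about 10 mm open, this one moves only 4 to 7 mm and stops hard (at 4 to 10 mm it may bind); while this one is open both side drawers are locked.
- drawer_flute_handle (a point): Centre of the pull bar of drawer_flute; moves with the drawer. Each pull is a round aluminium bar, 10 mm thick, 90 mm long, along the cabinet's y, 52 mm above the counter, its centre line 52 mm in front of the drawer front (47 mm free behind the bar), held at both ends.
- drawer_spare_handle (a point): Centre of the like pull bar of drawer_spare.
- drawer_middle_handle (a point): Centre of the like pull bar of drawer_middle.
- drawer_middle_floor (a point): Centre of the inner floor of drawer_middle, 13 mm above the counter, 159 mm behind its pull bar; moves with it; axes as the cabinet's (-x towards the handle). All drawers are alike: inside 190 mm long (x), 116 mm wide, 6 mm walls up to 50 mm above the counter, front board up to 68 mm. Fully open, the whole inside is clear of the cabinet's top.
- flute: Wooden flute, 150 mm long, about 90 g: a pale round tube, 22 mm thick, with a dark square head block 26 x 26 x 45 mm long at one end and a dark square foot collar 26 x 26 x only 12 mm long at the other; it lies on these and does not roll. Origin: middle of its length, on its underside; x points to the head end, z up. It starts in drawer_flute, head to the back.
- flute_mid (a point): Point on the flute's centre line at the middle of its length, 13 mm above what it lies on, on the round tube (which runs from 31 mm on the head side to 63 mm on the foot side).
- flute_head (a point): Point on the flute's centre line in the head block, 60 mm from flute_mid.
- cup: White cup, 76 mm wide, 75 mm high, loose on the counter, origin centre of underside. To be left alone.
- case: Closed wooden case, 150 x 60 x 40 mm, loose on the counter, origin centre of underside. To be left alone.
Things that resemble listed ones, but are neither listed nor needed, are in the scene too. Of the things that look like the flute, the smallest one is meant.

How it is judged:
On the way, in this order (a step that is already met when the one before it is completed fails the run):
1. the flute lies flat on the counter itself, let go and still (height (world z) of each of flute_mid, flute_head below 0.019 m and linear speed of flute below 0.02 m/s and contact force between the fingers and flute below 0.05 N), for 0.2 s.
2. both side drawers are fully home (within 5 mm) (value of joint each of drawer_flute, drawer_spare below 0.005 m), for 0.2 s.
3. the middle drawer is open by more than 140 mm (value of joint drawer_middle above 0.14 m), for 0.2 s.
4. the flute lies let go in the open middle drawer, head block at the handle end (x of flute_mid in the frame of drawer_middle_floor between -0.03 and 0.03 m and y of flute_mid in the frame of drawer_middle_floor between -0.046 and 0.046 m and z of flute_mid in the frame of drawer_middle_floor below 0.019 m and x of flute_head in the frame of drawer_middle_floor below 0 m and angle between the x axis of flute and the x axis of drawer_middle_floor, either way round below 0.4 rad and linear speed of flute below 0.02 m/s and contact force between the fingers and flute below 0.05 N and value of joint drawer_middle above 0.1 m), for 0.2 s.
At the end, for the whole second after the job is handed in: All three drawers are shut within 5 mm; the flute lies flat on the middle drawer's floor, its middle within 30 mm lengthwise and 46 mm sideways of the floor's centre, along the drawer within 0.4 rad, head block towards the handle, released and still (all of step 2 and value of joint drawer_middle below 0.005 m and x of flute_mid in the frame of drawer_middle_floor between -0.03 and 0.03 m and y of flute_mid in the frame of drawer_middle_floor between -0.046 and 0.046 m and z of flute_mid in the frame of drawer_middle_floor below 0.019 m and x of flute_head in the frame of drawer_middle_floor below 0 m and angle between the x axis of flute and the x axis of drawer_middle_floor, either way round below 0.4 rad and linear speed of flute below 0.02 m/s and contact force between the fingers and flute below 0.05 N); the robot touches nothing.
It fails at once if the flute is thrown or dropped from a height (faster than 1.3 m/s) (linear speed of flute above 1.3 m/s).
It fails at once if the cup or the case is moved more than 30 mm (distance of any of cup, case from where it was at the start of the episode above 0.03 m).
It also fails if it takes over 72 s, if anything falls off the work surface, if the arm or the gripper's body presses on something with over 40 N, if the wrist force passes 120 N, or if a joint passes its speed limit or range.

## Working session

There is one attempt and no reset: what is moved stays moved. The work goes in short steps, Python scripts to look and compute and a shell command to move; the robot and the scene stay as the last step left them, time stands still between calls to the robot, and variables do not carry over. Pictures are saved under pics/ and viewed, about 8 in all and at most 12, crops included, and the job is handed in when it is done.

```bash
mkdir -p pics; ls; python3 - <<'E'
from bench import ctrl, viewer
import cv2
for n in ("top","side"):
    cv2.imwrite(f"pics/{n}0.png",viewer.camera(n)[:,:,::-1])
    c=viewer.get_calibration(n);print(n,c)
o=ctrl.get_obs();print(o['time_s'],o['eef_pos'],o['eef_rot'],o['opening'],ctrl.grip_point_offset)
E
```

```text
pics
top {'camera_matrix': array([[558.64346388,   0.        , 328.21904674],
       [  0.        , 558.64346388, 236.14294146],
       [  0.        ,   0.        ,   1.        ]]), 'R': array([[ 0.01732626, -0.99968988, -0.01788688],
       [-0.98765279, -0.01432638, -0.1560023 ],
       [ 0.15569767,  0.02036896, -0.98759472]]), 't': array([-0.00591518,  0.62322064,  1.62891977])}
side {'camera_matrix': array([[452.62320116,   0.        , 322.3869896 ],
       [  0.        , 452.62320116, 241.33127559],
       [  0.        ,   0.        ,   1.        ]]), 'R': array([[-0.99246644, -0.12240295, -0.00528023],
       [-0.07900679,  0.67235188, -0.73600331],
       [ 0.09363915, -0.73004141, -0.67695734]]), 't': array([0.5928777 , 0.11804227, 1.15581   ])}
0.1 [ 0.2279631  -0.52735071  0.23047714] [-7.83535502e-04  9.79282897e-01  2.02495414e-01  7.63821512e-06] 0.9989876920517823 0.0187
```

View pics/top0.png

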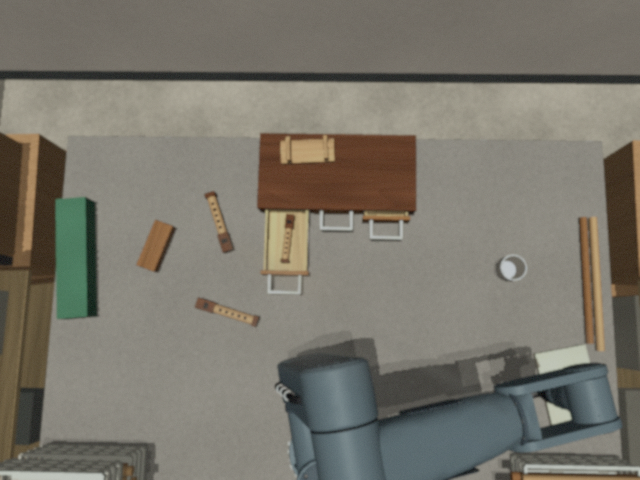

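View pics/side0.png

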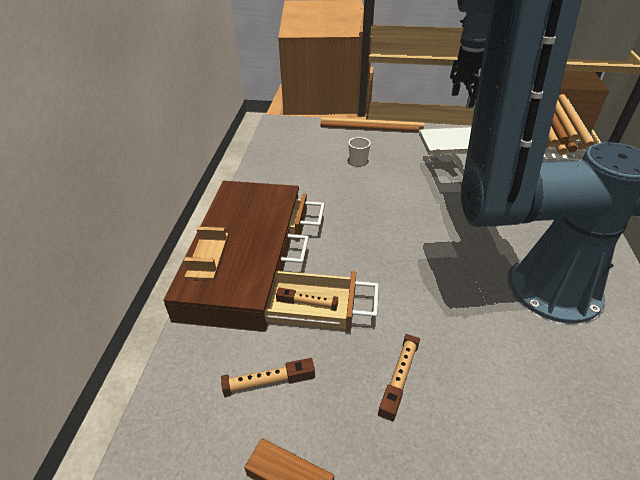

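The top view shows the flute drawer at left (handle ≈ (285,291)), the flute at about (288,238) with its head up, and the middle handle at (337,229). The spare drawer's handle is at about (387,238). I'll enlarge this area.

```bash
cat > h.py <<'E'
import numpy as np
from bench import ctrl, viewer
def px2w(n,u,v,z):
    c=viewer.get_calibration(n);R=c['R'];t=c['t']
    d=R.T@np.linalg.inv(c['camera_matrix'])@[u,v,1];o=-R.T@t
    return np.round(o+d*(z-o[2])/d[2],4)
def w2px(n,p):
    c=viewer.get_calibration(n);k=c['camera_matrix']@(c['R']@p+c['t']);return k[:2]/k[2]
E
python3 - <<'E'
import cv2
a=cv2.imread('pics/top0.png')[125:310,250:430]
b=cv2.resize(a,None,fx=3.2,fy=3.2,interpolation=cv2.INTER_CUBIC)
cv2.imwrite('pics/c1.png',b)
from h import *
for n,p in dict(fl=((285,291),.057),mid=((337,229),.057),sp=((387,238),.057)).items(): print(n,px2w('top',*p[0],p[1]))
print('corners',px2w('top',258,210,.083),px2w('top',415,211,.083))
print('flute',px2w('top',290,216,.039),px2w('top',286,262,.039))
E
```

```text
fl [0.4565 0.1284 0.057 ]
mid [ 0.644  -0.0221  0.057 ]
sp [ 0.6189 -0.1715  0.057 ]
corners [0.6934 0.2132 0.083 ] [ 0.6968 -0.2518  0.083 ]
flute [0.6851 0.1216 0.039 ] [0.5443 0.1297 0.039 ]
```

View pics/c1.png

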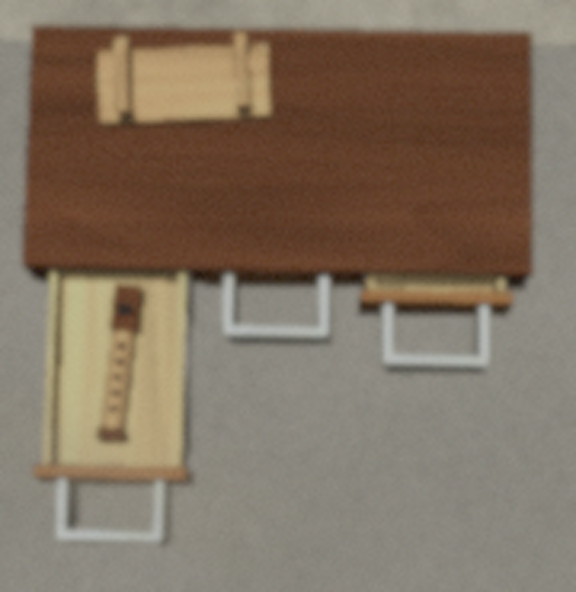

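The crop gives the flute's head end at about (290.6,215) and its foot end at (285.3,262.5). The handle bars are at (284.7,292.2), (336.3,228.8) and (386.3,238.4). Handle spacing comes out at 150 mm and the cabinet yaw is close to 0, which agrees with the sizes given. Now I'll turn to the flute's heading and go above it.

```bash
python3 -m handwheel '[{"travel":[0,0,0],"dr":[0,0,0.22]},{"travel":[0,0,0],"dr":[0,0,0.22]},{"travel":[0,0,0],"dr":[0,0,0.22]},{"travel":[0,0,0],"dr":[0,0,0.22]}]' 0
python3 -m handwheel '[{"travel":[0.118,-0.224,0],"dr":[0,0,0]},{"travel":[0.118,-0.224,0],"dr":[0,0,0]},{"travel":[0.118,-0.224,0],"dr":[0,0,0]},{"travel":[0.118,-0.224,0],"dr":[0,0,0]},{"travel":[0.118,-0.224,0],"dr":[0,0,0]},{"travel":[0.118,-0.224,0],"dr":[0,0,0]},{"travel":[0.118,-0.224,0],"dr":[0,0,0]},{"travel":[0.118,-0.224,0],"dr":[0,0,0]},{"travel":[0.118,-0.224,0],"dr":[0,0,0]},{"travel":[0.118,-0.224,0],"dr":[0,0,0]},{"travel":[0.118,-0.224,0],"dr":[0,0,0]},{"travel":[0.118,-0.224,0],"dr":[0,0,0]},{"travel":[0.118,-0.224,0],"dr":[0,0,0]},{"travel":[0.118,-0.224,0],"dr":[0,0,0]},{"travel":[0.118,-0.224,0],"dr":[0,0,0]},{"travel":[0.118,-0.224,0],"dr":[0,0,0]},{"travel":[0.118,-0.224,0],"dr":[0,0,0]},{"travel":[0.118,-0.224,0],"dr":[0,0,0]}]'
cat >> h.py <<'E'
from scipy.spatial.transform import Rotation as Ro
def st(target=None):
    o=ctrl.get_obs();w,x,y,z=o['eef_rot'];R=Ro.from_quat([x,y,z,w]).as_matrix()
    p=np.array(o['eef_pos'])
    print(round(o['time_s'],2),'pos',p.round(4),'heading',round(np.degrees(np.arctan2(R[1,0],R[0,0])),2),'tilt',R[:2,2].round(3),'F',np.round(o['wrist_force'],1),'open',round(o['opening'],3),'q',np.round(o['q'],2))
    if target is not None: print('rows sum to',np.round(R.T@(np.array(target)-p)/.15,3))
E
python3 - <<'E'
from h import *
a=px2w('top',290.6,215,.039);b=px2w('top',285.3,262.5,.039);print(a,b,(a+b)/2,np.degrees(np.arctan2(*(a-b)[[1,0]])))
for p in ((284.7,292.2),(336.3,228.8),(386.3,238.4)):print(px2w('top',*p,.057))
st([*((a+b)/2)[:2],.12])
E
```

```text
time_s: 0.43
eef_pos: [0.2277, -0.526, 0.2282]
eef_rot: [-0.003, 0.999, -0.035, -0.001]
wrist_force: [0.2, -0.2, -0.3]
opening: 0.501
time_s: 1.93
eef_pos: [0.6013, 0.0754, 0.2247]
eef_rot: [-0.005, 0.999, -0.045, -0.004]
wrist_force: [-0.1, -0.8, -0.1]
opening: 0.501
[0.6883 0.1198 0.039 ] [0.5428 0.1317 0.039 ] [0.61555 0.12575 0.039  ] -4.675639823135489
[0.4529 0.1292 0.057 ]
[ 0.6446 -0.02    0.057 ]
[ 0.6177 -0.1694  0.057 ]
1.93 pos [0.6013 0.0754 0.2247] heading -5.18 tilt [-0.008  0.01 ] F [-0.1 -0.8 -0.1] open 0.501 q [-0.08  0.26  1.53  0.01  1.36  1.58]
rows sum to [ 0.071 -0.336  0.7  ]
```

```bash
python3 -m handwheel '[{"travel":[0.036,-0.168,0.11],"dr":[0,0,0]},{"travel":[0.036,-0.168,0.11],"dr":[0,0,0]},{"travel":[0,0,0.2],"dr":[0,0,0]},{"travel":[0,0,0.2],"dr":[0,0,0]},{"travel":[0,0,0.12],"dr":[0,0,0]},{"travel":[0,0,0],"dr":[0,0,0]}]'
python3 - <<'E'
from h import *
import cv2
a=viewer.camera('side')[200:360,220:420,::-1]
b=viewer.camera('top')[180:300,230:350,::-1]
cv2.imwrite('pics/c2.png',np.hstack([cv2.resize(a,(500,400),interpolation=2),cv2.resize(b,(300,400)[::1],interpolation=2)]))
st([.6155,.1258,.018])
E
```

```text
time_s: 2.43
eef_pos: [0.6195, 0.139, 0.109]
eef_rot: [-0.006, 0.999, -0.04, -0.003]
wrist_force: [-0.8, 0.7, -0.7]
opening: 0.5
2.53 pos [0.6217 0.1386 0.1129] heading -4.58 tilt [0.    0.012] F [-0.5 -0.7  0. ] open 0.496 q [0.03 0.43 1.54 0.01 1.17 1.67]
rows sum to [-0.033  0.096  0.631]
```

View pics/c2.png

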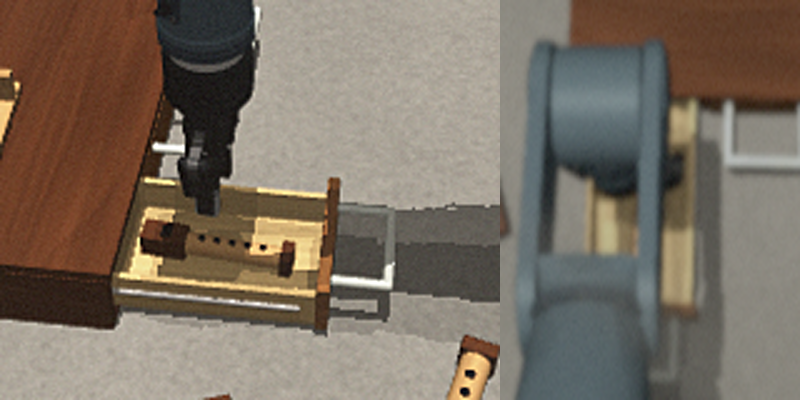

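The side view shows the fingers over the flute, just ahead of its head block (finger tip ≈ (208,205) in the crop), inside the drawer's outline. The arm sits 13 mm too far in y from overshoot, so I'll correct that and go down.

```bash
python3 -m handwheel '[{"travel":[-0.02,0.06,0],"dr":[0,0,0]},{"travel":[-0.013,0.036,0],"dr":[0,0,0]},{"travel":[0,0,0.12],"dr":[0,0,0]},{"travel":[0,0,0.12],"dr":[0,0,0]},{"travel":[0,0,0.08],"dr":[0,0,0]},{"travel":[0,0,0],"dr":[0,0,0]}]'
python3 - <<'E'
from h import *
st([.6155,.1258,.017])
E
```

```text
time_s: 3.03
eef_pos: [0.6227, 0.12, 0.0755]
eef_rot: [-0.006, 0.999, -0.042, 0.009]
wrist_force: [-0.9, 0.1, -0.2]
opening: 0.497
3.03 pos [0.6227 0.12   0.0755] heading -4.76 tilt [0.019 0.011] F [-0.9  0.1 -0.2] open 0.497 q [-0.    0.47  1.58  0.01  1.08  1.65]
rows sum to [-0.058 -0.029  0.39 ]
```

```bash
cat >> h.py <<'E'
def fix(h):
    "turn still needed to point down with heading h deg, in full scales"
    o=ctrl.get_obs();w,x,y,z=o['eef_rot'];R=Ro.from_quat([x,y,z,w])
    G=Ro.from_euler('z',h,degrees=True)*Ro.from_euler('x',180,degrees=True)
    print('dr',((R.inv()*G).as_rotvec()/np.radians(30)).round(3))
E
python3 -m handwheel '[{"travel":[-0.058,-0.029,0.1],"dr":[-0.02,-0.036,0]},{"travel":[0,0,0.08],"dr":[0,0,0]},{"travel":[0,0,0.08],"dr":[0,0,0]},{"travel":[0,0,0],"dr":[0,0,0]}]'
python3 - <<'E'
from h import *
st([.6155,.1258,.017]);fix(-4.7)
E
```

```text
time_s: 3.37
eef_pos: [0.6161, 0.1248, 0.0368]
eef_rot: [-0.001, 0.999, -0.042, 0.002]
wrist_force: [-0.2, 0.1, -0.7]
opening: 0.498
3.37 pos [0.6161 0.1248 0.0368] heading -4.83 tilt [0.003 0.001] F [-0.2  0.1 -0.7] open 0.498 q [0.01 0.52 1.59 0.   1.03 1.66]
rows sum to [-0.005 -0.006  0.132]
dr [-0.003 -0.006 -0.004]
```

```bash
python3 -m handwheel '[{"travel":[-0.003,-0.006,0.07],"dr":[0,0,0]},{"travel":[0,0,0.05],"dr":[0,0,0]},{"travel":[0,0,0.015],"dr":[0,0,0]},{"travel":[0,0,0],"dr":[0,0,0]}]'
python3 -m handwheel '[{"travel":[0,0,0],"dr":[0,0,0]},{"travel":[0,0,0],"dr":[0,0,0]},{"travel":[0,0,0],"dr":[0,0,0]},{"travel":[0,0,0],"dr":[0,0,0]},{"travel":[0,0,0],"dr":[0,0,0]},{"travel":[0,0,0],"dr":[0,0,0]}]' -1
python3 - <<'E'
from h import *
st([.6155,.1258,.017]);fix(-4.7)
E
```

```text
time_s: 3.7
eef_pos: [0.6154, 0.1263, 0.0135]
eef_rot: [-0.001, 0.999, -0.042, 0.001]
wrist_force: [0.6, -0.2, 0.4]
opening: 0.501
time_s: 4.2
eef_pos: [0.6163, 0.1264, 0.0147]
eef_rot: [-0.001, 0.999, -0.042, 0.002]
wrist_force: [-0.3, 0.9, -1.0]
opening: 0.234
4.2 pos [0.6163 0.1264 0.0147] heading -4.78 tilt [0.004 0.002] F [-0.3  0.9 -1. ] open 0.234 q [0.01 0.56 1.59 0.   0.99 1.67]
rows sum to [-0.005  0.004 -0.015]
dr [-0.004 -0.007 -0.003]
```

```bash
python3 -m handwheel '[{"travel":[0,0,-0.1],"dr":[0,0,0]},{"travel":[0,0,-0.2],"dr":[0,0,0]},{"travel":[0,0,-0.2],"dr":[0,0,0]},{"travel":[0,0,-0.2],"dr":[0,0,0]},{"travel":[0,0,-0.2],"dr":[0,0,0]},{"travel":[0,0,-0.05],"dr":[0,0,0]}]'
python3 - <<'E'
from h import *
st([.45,-.2,.12]);fix(-4.7)
E
```

```text
time_s: 4.7
eef_pos: [0.6125, 0.1257, 0.1632]
eef_rot: [-0.0, 0.999, -0.042, -0.003]
wrist_force: [0.7, -0.1, 0.3]
opening: 0.232
4.7 pos [0.6125 0.1257 0.1632] heading -4.8 tilt [-0.005  0.001] F [ 0.7 -0.1  0.3] open 0.232 q [0.01 0.36 1.53 0.   1.26 1.67]
rows sum to [-0.896  2.255  0.291]
dr [-0.001  0.01  -0.003]
```

```bash
python3 -m handwheel '[{"travel":[-0.04,0.1,0],"dr":[0,0,0]},{"travel":[-0.075,0.188,0],"dr":[0,0,0]},{"travel":[-0.075,0.188,0],"dr":[0,0,0]},{"travel":[-0.075,0.188,0],"dr":[0,0,0]},{"travel":[-0.075,0.188,0],"dr":[0,0,0]},{"travel":[-0.075,0.188,0],"dr":[0,0,0]},{"travel":[-0.075,0.188,0],"dr":[0,0,0]},{"travel":[-0.075,0.188,0],"dr":[0,0,0]},{"travel":[-0.075,0.188,0],"dr":[0,0,0]},{"travel":[-0.075,0.188,0],"dr":[0,0,0]},{"travel":[-0.075,0.188,0],"dr":[0,0,0]},{"travel":[-0.05,0.12,0],"dr":[0,0,0]}]'
python3 -m handwheel '[{"travel":[0,0,0],"dr":[0,0,-0.12]},{"travel":[0,0,0],"dr":[0,0,-0.22]},{"travel":[0,0,0],"dr":[0,0,-0.22]},{"travel":[0,0,0],"dr":[0,0,-0.22]},{"travel":[0,0,0],"dr":[0,0,-0.22]},{"travel":[0,0,0],"dr":[0,0,-0.22]},{"travel":[0,0,0],"dr":[0,0,-0.22]},{"travel":[0,0,0],"dr":[0,0,-0.22]},{"travel":[0,0,0],"dr":[0,0,-0.22]},{"travel":[0,0,0],"dr":[0,0,-0.22]},{"travel":[0,0,0],"dr":[0,0,-0.22]},{"travel":[0,0,0],"dr":[0,0,-0.22]},{"travel":[0,0,0],"dr":[0,0,-0.22]},{"travel":[0,0,0],"dr":[0,0,-0.22]},{"travel":[0,0,0],"dr":[0,0,-0.22]},{"travel":[0,0,0],"dr":[0,0,-0.22]},{"travel":[0,0,0],"dr":[0,0,-0.22]},{"travel":[0,0,0],"dr":[0,0,-0.22]},{"travel":[0,0,0],"dr":[0,0,-0.22]},{"travel":[0,0,0],"dr":[0,0,-0.22]}]'
python3 - <<'E'
from h import *
st([.45,-.2,.12]);fix(180)
E
```

```text
time_s: 5.7
eef_pos: [0.4577, -0.1854, 0.1728]
eef_rot: [-0.0, 0.999, -0.037, 0.006]
wrist_force: [0.7, 0.4, -1.3]
opening: 0.235
time_s: 7.37
eef_pos: [0.4501, -0.1894, 0.1773]
eef_rot: [0.007, 0.419, 0.908, 0.001]
wrist_force: [0.0, -0.4, -1.2]
opening: 0.234
7.37 pos [ 0.4501 -0.1894  0.1773] heading 130.41 tilt [ 0.013 -0.004] F [ 0.  -0.4 -1.2] open 0.234 q [-0.65  0.03  1.88  0.01  1.21 -1.35]
rows sum to [-0.05  -0.049  0.382]
dr [ 0.004  0.026 -1.653]
```

```bash
python3 -m handwheel '[{"travel":[-0.02,-0.02,0],"dr":[0,0.02,-0.21]},{"travel":[0,0,0],"dr":[0,0,-0.22]},{"travel":[0,0,0],"dr":[0,0,-0.22]},{"travel":[0,0,0.1],"dr":[0,0,-0.22]},{"travel":[0,0,0.15],"dr":[0,0,-0.22]},{"travel":[0,0,0.15],"dr":[0,0,-0.22]},{"travel":[0,0,0.15],"dr":[0,0,-0.2]},{"travel":[0,0,0.1],"dr":[0,0,-0.1]},{"travel":[0,0,0],"dr":[0,0,0]}]'
python3 - <<'E'
from h import *
st([.45,-.2,.004]);fix(180)
E
```

```text
time_s: 8.12
eef_pos: [0.4509, -0.1941, 0.081]
eef_rot: [0.006, -0.014, 1.0, -0.001]
wrist_force: [-1.1, 0.6, -2.4]
opening: 0.234
8.12 pos [ 0.4509 -0.1941  0.081 ] heading -178.45 tilt [ 0.012 -0.001] F [-1.1  0.6 -2.4] open 0.234 q [-0.65  0.19  1.94  0.01  1.   -2.26]
rows sum to [ 0.013 -0.038  0.513]
dr [-0.002  0.023  0.052]
```

```bash
python3 -m handwheel '[{"travel":[0,0,0.12],"dr":[0,0.023,0.05]},{"travel":[0,0,0.12],"dr":[0,0,0]},{"travel":[0,0,0.1],"dr":[0,0,0]},{"travel":[0,0,0.06],"dr":[0,0,0]},{"travel":[0,0,0],"dr":[0,0,0]}]'
python3 - <<'E'
from h import *
st([.45,-.2,.0035]);fix(180)
E
```

```text
time_s: 8.53
eef_pos: [0.4529, -0.1955, 0.0231]
eef_rot: [0.001, 0.005, 1.0, -0.002]
wrist_force: [-0.2, 1.0, -1.2]
opening: 0.233
8.53 pos [ 0.4529 -0.1955  0.0231] heading 179.47 tilt [ 0.003 -0.004] F [-0.2  1.  -1.2] open 0.233 q [-0.65  0.3   1.95 -0.    0.89 -2.21]
rows sum to [ 0.019 -0.03   0.131]
dr [-0.007  0.006 -0.018]
```

```bash
python3 -m handwheel '[{"travel":[0,0,0.06],"dr":[0,0.006,0]},{"travel":[0,0,0.04],"dr":[0,0,0]},{"travel":[0,0,0.02],"dr":[0,0,0]},{"travel":[0,0,0],"dr":[0,0,0]}]'
python3 - <<'E'
from h import *
st([.45,-.2,.0025]);fix(180)
E
```

```text
time_s: 8.87
eef_pos: [0.4548, -0.197, 0.0067]
eef_rot: [0.002, 0.006, 1.0, -0.003]
wrist_force: [0.2, -0.7, -1.1]
opening: 0.228
8.87 pos [ 0.4548 -0.197   0.0067] heading 179.35 tilt [ 0.003 -0.007] F [ 0.2 -0.7 -1.1] open 0.228 q [-0.65  0.34  1.94 -0.    0.85 -2.2 ]
rows sum to [ 0.032 -0.02   0.028]
dr [-0.012  0.006 -0.022]
```

```bash
python3 -m handwheel '[{"travel":[0,0,0.015],"dr":[-0.012,0.006,0]},{"travel":[0,0,0.013],"dr":[0,0,0]},{"travel":[0,0,0.006],"dr":[0,0,0]},{"travel":[0,0,0],"dr":[0,0,0]}]'
python3 -m handwheel '[{"travel":[0,0,0],"dr":[0,0,0]},{"travel":[0,0,0],"dr":[0,0,0]},{"travel":[0,0,0],"dr":[0,0,0]},{"travel":[0,0,0],"dr":[0,0,0]},{"travel":[0,0,0],"dr":[0,0,0]}]' 0
python3 - <<'E'
from h import *
st();fix(180)
E
```

```text
time_s: 9.2
eef_pos: [0.4558, -0.1978, 0.0023]
eef_rot: [0.001, 0.006, 1.0, -0.0]
wrist_force: [-0.0, 0.6, -1.0]
opening: 0.232
time_s: 9.62
eef_pos: [0.4566, -0.1984, 0.0033]
eef_rot: [0.002, 0.006, 1.0, -0.001]
wrist_force: [0.2, -0.4, -0.3]
opening: 0.499
9.62 pos [ 0.4566 -0.1984  0.0033] heading 179.33 tilt [ 0.003 -0.002] F [ 0.2 -0.4 -0.3] open 0.499 q [-0.65  0.35  1.94  0.    0.85 -2.21]
dr [-0.004  0.006 -0.022]
```

```bash
python3 -m handwheel '[{"travel":[0,0,-0.1],"dr":[0,0,0]},{"travel":[0,0,-0.2],"dr":[0,0,0]},{"travel":[0,0,-0.2],"dr":[0,0,0]},{"travel":[0,0,-0.2],"dr":[0,0,0]},{"travel":[0.03,0.2,-0.05],"dr":[0,0,0]},{"travel":[0.03,0.22,0],"dr":[0,0,0]},{"travel":[0.03,0.22,0],"dr":[0,0,0]},{"travel":[0.03,0.22,0],"dr":[0,0,0]},{"travel":[0.03,0.22,0],"dr":[0,0,0]},{"travel":[0.03,0.22,0],"dr":[0,0,0]},{"travel":[0.03,0.22,0],"dr":[0,0,0]},{"travel":[0.03,0.22,0],"dr":[0,0,0]},{"travel":[0.03,0.22,0],"dr":[0,0,0]},{"travel":[0.03,0.1,0],"dr":[0,0,0]},{"travel":[0,0,0],"dr":[0,0,0]}]' -1
python3 - <<'E'
from h import *
import cv2
b=viewer.camera('top')[:,:,::-1]
c=viewer.camera('side')[:,:,::-1]
cv2.imwrite('pics/t3.png',np.hstack([cv2.resize(b[120:420,220:460],(400,500),interpolation=2),cv2.resize(c[120:420,150:390],(400,500),interpolation=2)]))
st([.405,.129,.035]);fix(180)
E
```

```text
time_s: 10.87
eef_pos: [0.4155, 0.122, 0.1238]
eef_rot: [0.007, 0.009, 1.0, -0.002]
wrist_force: [-0.8, 0.7, -0.2]
opening: 0.003
10.97 pos [0.4165 0.1198 0.1239] heading 178.86 tilt [ 0.014 -0.005] F [ 0.1 -0.5 -0.1] open -0.002 q [ 0.01 -0.02  2.06 -0.01  1.09 -1.54]
rows sum to [0.086 0.063 0.592]
dr [-0.009  0.028 -0.038]
```

View pics/t3.png

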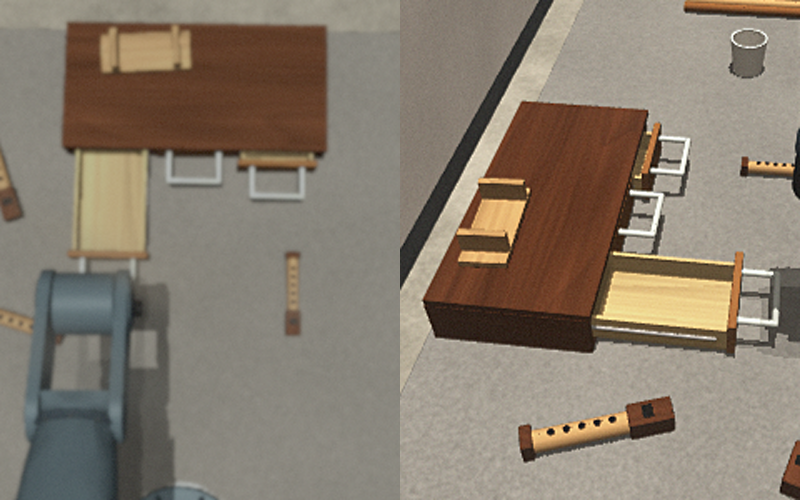

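The flute lies on the counter with its head towards the robot (crop (292,252) to (292,335)), and its old drawer is empty. Next I'll go down in front of that drawer's bar and push.

```bash
python3 -m handwheel '[{"travel":[0.09,0.065,0],"dr":[0,0.028,0.02]},{"travel":[0,0,0.15],"dr":[0,0,0]},{"travel":[0,0,0.2],"dr":[0,0,0]},{"travel":[0,0,0.18],"dr":[0,0,0]},{"travel":[0,0,0.03],"dr":[0,0,0]},{"travel":[0,0,0],"dr":[0,0,0]}]'
python3 - <<'E'
from h import *
st([.63,.129,.035]);fix(180)
E
```

```text
time_s: 11.47
eef_pos: [0.409, 0.1231, 0.0401]
eef_rot: [0.004, 0.019, 1.0, -0.003]
wrist_force: [0.2, -0.0, 1.1]
opening: -0.001
11.47 pos [0.409  0.1231 0.0401] heading 177.84 tilt [ 0.008 -0.007] F [ 0.2 -0.   1.1] open -0.001 q [ 0.02  0.14  2.11 -0.01  0.89 -1.51]
rows sum to [-1.47   0.095  0.046]
dr [-0.013  0.016 -0.072]
```

```bash
python3 -m handwheel '[{"travel":[-0.1,0.04,0.03],"dr":[-0.013,0.016,-0.07]},{"travel":[-0.15,0,0],"dr":[0,0,0]},{"travel":[-0.15,0,0],"dr":[0,0,0]},{"travel":[-0.15,0,0],"dr":[0,0,0]},{"travel":[-0.15,0,0],"dr":[0,0,0]},{"travel":[-0.15,0,0],"dr":[0,0,0]},{"travel":[-0.15,0,0],"dr":[0,0,0]},{"travel":[-0.15,0,0],"dr":[0,0,0]},{"travel":[-0.1,0,0],"dr":[0,0,0]},{"travel":[0,0,0],"dr":[0,0,0]}]'
python3 - <<'E'
from h import *
st([.63,.129,.035]);fix(180)
E
```

```text
time_s: 12.3
eef_pos: [0.5991, 0.1217, 0.0402]
eef_rot: [-0.01, 0.004, 1.0, 0.002]
wrist_force: [-0.2, -0.0, 0.5]
opening: 0.001
12.3 pos [0.5991 0.1217 0.0402] heading 179.52 tilt [-0.02   0.003] F [-0.2 -0.   0.5] open 0.001 q [ 0.    0.5   1.61  0.    1.05 -1.56]
rows sum to [-0.206  0.051  0.031]
dr [ 0.006 -0.038 -0.016]
```

```bash
python3 -m handwheel '[{"travel":[-0.06,0.01,0.03],"dr":[0,-0.038,0]},{"travel":[-0.06,0,0],"dr":[0,0,0]},{"travel":[-0.05,0,0],"dr":[0,0,0]},{"travel":[-0.03,0,0],"dr":[0,0,0]},{"travel":[-0.02,0,0],"dr":[0,0,0]}]'
python3 - <<'E'
from h import *
st([.63,.129,.035]);fix(180)
E
```

```text
time_s: 12.72
eef_pos: [0.6316, 0.1212, 0.0376]
eef_rot: [0.0, 0.005, 1.0, 0.002]
wrist_force: [-1.3, 1.0, -1.3]
opening: -0.001
12.72 pos [0.6316 0.1212 0.0376] heading 179.4 tilt [0.    0.003] F [-1.3  1.  -1.3] open -0.001 q [ 0.    0.55  1.54  0.    1.05 -1.56]
rows sum to [0.011 0.052 0.018]
dr [ 0.006  0.001 -0.02 ]
```

Continuing in small steps until the stop pushes back.

```bash
for i in 1 2 3; do python3 -m handwheel '[{"travel":[-0.02,0,0],"dr":[0,0,0]},{"travel":[-0.02,0,0],"dr":[0,0,0]}]' | egrep 'pos|force'; done
```

```text
eef_pos: [0.6337, 0.1213, 0.0372]
wrist_force: [-19.4, -0.2, 15.2]
eef_pos: [0.6333, 0.1213, 0.0373]
wrist_force: [-13.8, -1.3, 11.6]
eef_pos: [0.6331, 0.1213, 0.0375]
wrist_force: [-12.6, -1.1, 9.4]
```

The flute drawer hit its hard stop with the TCP at x = 0.633. Now the spare drawer.

```bash
python3 -m handwheel '[{"travel":[0.15,0,0],"dr":[0,0,0]},{"travel":[0.1,0,-0.1],"dr":[0,0,0]},{"travel":[0.05,0,-0.2],"dr":[0,0,0]},{"travel":[0.05,-0.05,-0.2],"dr":[0,0,0]},{"travel":[0,-0.22,-0.03],"dr":[0,0,0]},{"travel":[0,-0.22,0],"dr":[0,0,0]},{"travel":[0,-0.22,0],"dr":[0,0,0]},{"travel":[0,-0.22,0],"dr":[0,0,0]},{"travel":[0,-0.22,0],"dr":[0,0,0]},{"travel":[0,-0.22,0],"dr":[0,0,0]},{"travel":[0,-0.22,0],"dr":[0,0,0]},{"travel":[0,-0.2,0],"dr":[0,0,0]},{"travel":[0,-0.1,0],"dr":[0,0,0]},{"travel":[0,0,0],"dr":[0,0,0]}]'
python3 - <<'E'
from h import *
st([.575,-.17,.036]);fix(180)
E
```

```text
time_s: 14.38
eef_pos: [0.5852, -0.1766, 0.1317]
eef_rot: [-0.008, 0.0, 1.0, -0.006]
wrist_force: [-0.7, -0.4, 0.7]
opening: 0.001
14.38 pos [ 0.5852 -0.1766  0.1317] heading 179.99 tilt [-0.017 -0.012] F [-0.7 -0.4  0.7] open 0.001 q [-0.48  0.37  1.58 -0.02  1.2  -2.04]
rows sum to [0.057 0.051 0.639]
dr [-0.023 -0.032 -0.   ]
```

```bash
python3 -m handwheel '[{"travel":[0.09,0.05,0.05],"dr":[-0.023,-0.032,0]},{"travel":[0,0,0.17],"dr":[0,0,0]},{"travel":[0,0,0.2],"dr":[0,0,0]},{"travel":[0,0,0.18],"dr":[0,0,0]},{"travel":[0,0,0.03],"dr":[0,0,0]},{"travel":[0,0,0],"dr":[0,0,0]}]'
python3 - <<'E'
from h import *
st([.633,-.17,.036]);fix(180)
E
```

```text
time_s: 14.88
eef_pos: [0.5758, -0.1705, 0.04]
eef_rot: [0.006, 0.001, 1.0, -0.003]
wrist_force: [0.0, 0.0, 1.4]
opening: -0.001
14.88 pos [ 0.5758 -0.1705  0.04  ] heading 179.86 tilt [ 0.013 -0.006] F [0.  0.  1.4] open -0.001 q [-0.49  0.46  1.67  0.    0.99 -2.06]
rows sum to [-0.381  0.004  0.031]
dr [-0.01   0.025 -0.005]
```

```bash
python3 -m handwheel '[{"travel":[-0.08,0,0.03],"dr":[-0.01,0.025,0]},{"travel":[-0.08,0,0],"dr":[0,0,0]},{"travel":[-0.08,0,0],"dr":[0,0,0]},{"travel":[-0.06,0,0],"dr":[0,0,0]},{"travel":[-0.04,0,0],"dr":[0,0,0]},{"travel":[-0.03,0,0],"dr":[0,0,0]}]'
for i in 1 2 3; do python3 -m handwheel '[{"travel":[-0.02,0,0],"dr":[0,0,0]},{"travel":[-0.02,0,0],"dr":[0,0,0]}]' | egrep 'pos|force'; done
```

```text
time_s: 15.38
eef_pos: [0.6327, -0.1677, 0.0416]
eef_rot: [-0.002, -0.001, 1.0, -0.0]
wrist_force: [-22.3, -3.5, 2.0]
opening: -0.0
eef_pos: [0.6323, -0.1678, 0.0416]
wrist_force: [-14.8, -3.5, 5.2]
eef_pos: [0.6321, -0.1678, 0.0419]
wrist_force: [-12.6, -1.3, 3.9]
eef_pos: [0.632, -0.1678, 0.0421]
wrist_force: [-12.4, -2.5, 3.9]
```

Both side drawers are home (hard stop at x ≈ 0.632). Next I'll hook behind the middle bar.

```bash
python3 -m handwheel '[{"travel":[0.15,0,0],"dr":[0,0,0]},{"travel":[0.1,0,-0.1],"dr":[0,0,0]},{"travel":[0,0,-0.2],"dr":[0,0,0]},{"travel":[0,0,-0.22],"dr":[0,0,0]},{"travel":[-0.1,0.2,-0.05],"dr":[0,0,0]},{"travel":[-0.1,0.2,0],"dr":[0,0,0]},{"travel":[-0.1,0.2,0],"dr":[0,0,0]},{"travel":[-0.1,0.2,0],"dr":[0,0,0]},{"travel":[-0.08,0.15,0],"dr":[0,0,0]},{"travel":[0,0,0],"dr":[0,0,0]}]'
python3 - <<'E'
from h import *
st([.672,-.02,.04]);fix(180)
E
```

```text
time_s: 16.72
eef_pos: [0.6761, -0.021, 0.144]
eef_rot: [-0.016, 0.001, 1.0, -0.001]
wrist_force: [-0.3, 0.7, 0.3]
opening: 0.002
16.72 pos [ 0.6761 -0.021   0.144 ] heading 179.94 tilt [-0.032 -0.002] F [-0.3  0.7  0.3] open 0.002 q [-0.2   0.5   1.37 -0.01  1.3  -1.77]
rows sum to [0.005 0.008 0.694]
dr [-0.003 -0.06  -0.002]
```

```bash
python3 -m handwheel '[{"travel":[0.01,0,0.05],"dr":[0,-0.06,0]},{"travel":[0,0,0.1],"dr":[0,0,0]},{"travel":[0,0,0],"dr":[0,0,0]}]'
python3 - <<'E'
from h import *
st([.672,-.02,.04]);fix(180)
E
```

```text
time_s: 16.97
eef_pos: [0.6774, -0.0184, 0.126]
eef_rot: [0.005, -0.002, 1.0, -0.002]
wrist_force: [0.0, -0.7, -0.9]
opening: -0.001
16.97 pos [ 0.6774 -0.0184  0.126 ] heading -179.74 tilt [ 0.009 -0.003] F [ 0.  -0.7 -0.9] open -0.001 q [-0.2   0.5   1.42 -0.    1.22 -1.78]
rows sum to [ 0.041 -0.009  0.573]
dr [-0.007  0.018  0.009]
```

```bash
python3 -m handwheel '[{"travel":[0.04,0,0.05],"dr":[0,0.012,0]},{"travel":[0,0,0.13],"dr":[0,0,0]},{"travel":[0,0,0.15],"dr":[0,0,0]},{"travel":[0,0,0.13],"dr":[0,0,0]},{"travel":[0,0,0.08],"dr":[0,0,0]},{"travel":[0,0,0],"dr":[0,0,0]}]'
python3 - <<'E'
from h import *
st([.672,-.02,.038]);fix(180)
E
```

```text
time_s: 17.47
eef_pos: [0.6732, -0.0222, 0.0488]
eef_rot: [0.005, -0.001, 1.0, -0.003]
wrist_force: [-0.4, 0.6, 0.8]
opening: -0.001
17.47 pos [ 0.6732 -0.0222  0.0488] heading -179.86 tilt [ 0.01  -0.006] F [-0.4  0.6  0.8] open -0.001 q [-0.21  0.58  1.46 -0.    1.08 -1.78]
rows sum to [0.009 0.015 0.071]
dr [-0.012  0.019  0.005]
```

```bash
python3 -m handwheel '[{"travel":[0,0,0.06],"dr":[0,0.015,0]},{"travel":[0,0,0.02],"dr":[0,0,0]},{"travel":[0.07,0,0],"dr":[0,0,0]},{"travel":[0.07,0,0],"dr":[0,0,0]},{"travel":[0.1,0,0],"dr":[0,0,0]},{"travel":[0.12,0,0],"dr":[0,0,0]},{"travel":[0.12,0,0],"dr":[0,0,0]},{"travel":[0.12,0,0],"dr":[0,0,0]},{"travel":[0.12,0,0],"dr":[0,0,0]},{"travel":[0,0,0],"dr":[0,0,0]}]'
python3 - <<'E'
from h import *
st([.464,-.02,.038]);fix(180)
E
```

```text
time_s: 18.3
eef_pos: [0.5723, -0.025, 0.043]
eef_rot: [0.012, -0.0, 1.0, -0.005]
wrist_force: [-0.1, 0.2, -0.9]
opening: -0.0
18.3 pos [ 0.5723 -0.025   0.043 ] heading -179.97 tilt [ 0.024 -0.009] F [-0.1  0.2 -0.9] open -0.0 q [-0.25  0.4   1.76 -0.    0.96 -1.82]
rows sum to [0.723 0.034 0.016]
dr [-0.018  0.047  0.001]
```

```bash
python3 -m handwheel '[{"travel":[0.08,0,0.02],"dr":[-0.018,0.047,0]},{"travel":[0.1,0,0],"dr":[0,0,0]},{"travel":[0.1,0,0],"dr":[0,0,0]},{"travel":[0.1,0,0],"dr":[0,0,0]},{"travel":[0.1,0,0],"dr":[0,0,0]},{"travel":[0.1,0,0],"dr":[0,0.01,0]},{"travel":[0.06,0,0],"dr":[0,0,0]},{"travel":[0.04,0,0],"dr":[0,0,0]},{"travel":[0,0,0],"dr":[0,0,0]}]'
python3 - <<'E'
from h import *
st([.464,-.02,.038]);fix(180)
E
```

```text
time_s: 19.05
eef_pos: [0.4798, -0.028, 0.046]
eef_rot: [0.006, 0.001, 1.0, -0.0]
wrist_force: [0.4, 1.0, 0.2]
opening: -0.005
19.05 pos [ 0.4798 -0.028   0.046 ] heading 179.93 tilt [ 0.011 -0.001] F [0.4 1.  0.2] open -0.005 q [-0.31  0.23  1.98  0.    0.92 -1.88]
rows sum to [0.106 0.053 0.052]
dr [-0.001  0.021 -0.002]
```

```bash
python3 -m handwheel '[{"travel":[0.04,0.02,0.04],"dr":[0,0.02,0]},{"travel":[0.04,0.02,0],"dr":[0,0,0]},{"travel":[0.03,0,0],"dr":[0,0,0]},{"travel":[0.01,0,0],"dr":[0,0,0]},{"travel":[0,0,0],"dr":[0,0,0]}]'
python3 - <<'E'
from h import *
import cv2
st([.464,-.02,.038]);fix(180)
c=viewer.camera('side')[:,:,::-1]
cv2.imwrite('pics/s4.png',cv2.resize(c[110:350,150:470],(800,600),interpolation=2))
E
```

```text
time_s: 19.47
eef_pos: [0.47, -0.023, 0.042]
eef_rot: [0.009, 0.001, 1.0, -0.002]
wrist_force: [-0.4, -1.0, 1.1]
opening: -0.003
19.47 pos [ 0.47  -0.023  0.042] heading 179.84 tilt [ 0.017 -0.003] F [-0.4 -1.   1.1] open -0.003 q [-0.3   0.21  2.01  0.    0.9  -1.87]
rows sum to [0.04  0.02  0.026]
dr [-0.006  0.033 -0.005]
```

View pics/s4.png

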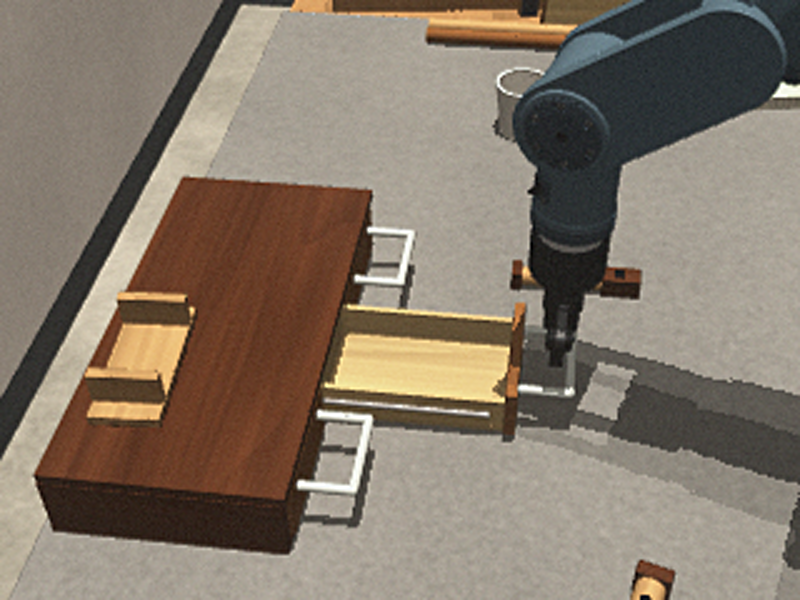

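The middle drawer is open about 186 mm and empty, both side fronts are flush, and the flute is undisturbed behind the gripper. Now up and over to the flute.

```bash
python3 -m handwheel '[{"travel":[-0.01,0,-0.1],"dr":[0,0.033,0]},{"travel":[0,0,-0.2],"dr":[0,0,0]},{"travel":[0,0,-0.2],"dr":[0,0,0]},{"travel":[0,-0.05,-0.1],"dr":[0,0,0]},{"travel":[0.02,-0.2,0],"dr":[0,0,0]},{"travel":[0.02,-0.2,0],"dr":[0,0,0]},{"travel":[0.02,-0.2,0],"dr":[0,0,0]},{"travel":[0.02,-0.2,0],"dr":[0,0,0]},{"travel":[0,-0.2,0],"dr":[0,0,0]},{"travel":[0,-0.08,0],"dr":[0,0,0]},{"travel":[0,0,0],"dr":[0,0,0]}]'
python3 -m handwheel '[{"travel":[0,0,0],"dr":[0,0,0]},{"travel":[0,0,0],"dr":[0,0,0]},{"travel":[0,0,0],"dr":[0,0,0]}]' 0
python3 - <<'E'
from h import *
st([.4566,-.1984,.06]);fix(179.3)
E
```

```text
time_s: 20.43
eef_pos: [0.4534, -0.1947, 0.134]
eef_rot: [-0.007, -0.002, 1.0, 0.0]
wrist_force: [-0.3, 0.5, -0.1]
opening: 0.001
time_s: 20.68
eef_pos: [0.4522, -0.1919, 0.1328]
eef_rot: [-0.009, -0.002, 1.0, 0.002]
wrist_force: [-0.2, -0.4, -0.1]
opening: 0.42
20.68 pos [ 0.4522 -0.1919  0.1328] heading -179.77 tilt [-0.018  0.004] F [-0.2 -0.4 -0.1] open 0.42 q [-0.64  0.12  1.89 -0.01  1.15 -2.21]
rows sum to [-0.038 -0.045  0.484]
dr [ 0.008 -0.034  0.031]
```

```bash
python3 -m handwheel '[{"travel":[-0.03,-0.045,0.05],"dr":[0.008,-0.034,0.03]},{"travel":[0,0,0.13],"dr":[0,0,0]},{"travel":[0,0,0.15],"dr":[0,0,0]},{"travel":[0,0,0.12],"dr":[0,0,0]},{"travel":[0,0,0],"dr":[0,0,0]}]'
python3 - <<'E'
from h import *
st([.4566,-.1984,.003]);fix(179.3)
E
```

```text
time_s: 21.1
eef_pos: [0.4586, -0.192, 0.0644]
eef_rot: [0.002, 0.002, 1.0, -0.0]
wrist_force: [-0.7, 0.5, 0.3]
opening: 0.499
21.1 pos [ 0.4586 -0.192   0.0644] heading 179.79 tilt [ 0.003 -0.   ] F [-0.7  0.5  0.3] open 0.499 q [-0.64  0.23  1.93  0.    0.98 -2.21]
rows sum to [ 0.015 -0.042  0.409]
dr [-0.     0.006  0.016]
```

```bash
python3 -m handwheel '[{"travel":[0.015,-0.042,0.08],"dr":[0,0.006,0.016]},{"travel":[0,0,0.13],"dr":[0,0,0]},{"travel":[0,0,0.1],"dr":[0,0,0]},{"travel":[0,0,0.03],"dr":[0,0,0]},{"travel":[0,0,0],"dr":[0,0,0]}]'
python3 - <<'E'
from h import *
st([.4566,-.1984,.003]);fix(179.3)
E
```

```text
time_s: 21.52
eef_pos: [0.4581, -0.1935, 0.0145]
eef_rot: [0.0, 0.002, 1.0, 0.0]
wrist_force: [-0.9, 0.1, 0.9]
opening: 0.502
21.52 pos [ 0.4581 -0.1935  0.0145] heading 179.73 tilt [0.    0.001] F [-0.9  0.1  0.9] open 0.502 q [-0.64  0.33  1.93  0.    0.88 -2.21]
rows sum to [ 0.01  -0.033  0.077]
dr [0.001 0.    0.014]
```

```bash
python3 -m handwheel '[{"travel":[0,-0.035,0.05],"dr":[0,0,0]},{"travel":[0,0,0.02],"dr":[0,0,0]},{"travel":[0,0,0.006],"dr":[0,0,0]},{"travel":[0,0,0],"dr":[0,0,0]}]'
python3 -m handwheel '[{"travel":[0,0,0],"dr":[0,0,0]},{"travel":[0,0,0],"dr":[0,0,0]},{"travel":[0,0,0],"dr":[0,0,0]},{"travel":[0,0,0],"dr":[0,0,0]},{"travel":[0,0,0],"dr":[0,0,0]}]' -1
python3 -m handwheel '[{"travel":[0,0,-0.1],"dr":[0,0,0]},{"travel":[0,0,-0.2],"dr":[0,0,0]},{"travel":[0,0,-0.2],"dr":[0,0,0]},{"travel":[0,0,-0.2],"dr":[0,0,0]},{"travel":[0,0,-0.2],"dr":[0,0,0]},{"travel":[0,0,-0.05],"dr":[0,0,0]},{"travel":[0,0,0],"dr":[0,0,0]}]'
python3 - <<'E'
from h import *
import cv2
st([.612,-.02,.13]);fix(180)
c=viewer.camera('side')[:,:,::-1];b=viewer.camera('top')[:,:,::-1]
cv2.imwrite('pics/s5.png',np.hstack([cv2.resize(b[120:360,250:442],(400,500),interpolation=2),cv2.resize(c[110:350,220:412],(400,500),interpolation=2)]))
E
```

```text
time_s: 21.85
eef_pos: [0.4603, -0.1992, 0.0054]
eef_rot: [0.002, 0.001, 1.0, -0.001]
wrist_force: [0.7, -0.7, -0.0]
opening: 0.495
time_s: 22.27
eef_pos: [0.4611, -0.1999, 0.007]
eef_rot: [0.003, 0.001, 1.0, -0.002]
wrist_force: [-0.1, -0.8, -2.1]
opening: 0.237
time_s: 22.85
eef_pos: [0.4575, -0.1977, 0.1525]
eef_rot: [-0.001, 0.002, 1.0, 0.001]
wrist_force: [0.4, 0.8, -1.3]
opening: 0.232
22.85 pos [ 0.4575 -0.1977  0.1525] heading 179.8 tilt [-0.001  0.002] F [ 0.4  0.8 -1.3] open 0.232 q [-0.65  0.1   1.87  0.    1.18 -2.21]
rows sum to [-1.026  1.188  0.151]
dr [ 0.004 -0.002 -0.007]
```

View pics/s5.png

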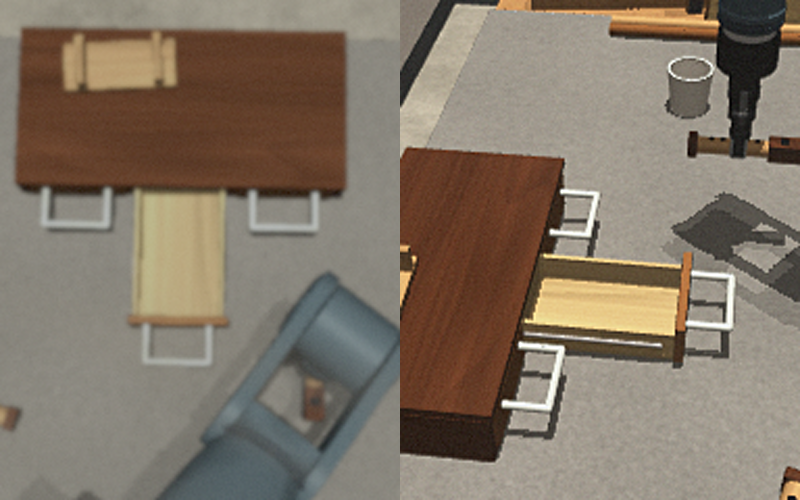

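The flute hangs level in the grip with its head towards the robot, and the middle drawer is fully open (bar at crop (178,361), x ≈ 0.450, so the floor centre is at about (0.609, -0.02)). Now carry it over.

```bash
python3 -m handwheel '[{"travel":[-0.08,0.09,0],"dr":[0,0,0]},{"travel":[-0.15,0.17,0],"dr":[0,0,0]},{"travel":[-0.15,0.17,0],"dr":[0,0,0]},{"travel":[-0.15,0.17,0],"dr":[0,0,0]},{"travel":[-0.15,0.17,0],"dr":[0,0,0]},{"travel":[-0.15,0.17,0],"dr":[0,0,0]},{"travel":[-0.09,0.1,0],"dr":[0,0,0]},{"travel":[-0.04,0.04,0],"dr":[0,0,0]},{"travel":[0,0,0],"dr":[0,0,0]}]'
python3 - <<'E'
from h import *
print(px2w('top',335.4,293.3,.057))
st([.612,-.02,.1]);fix(180)
E
```

```text
time_s: 23.7
eef_pos: [0.596, -0.026, 0.1264]
eef_rot: [-0.017, 0.005, 1.0, 0.007]
wrist_force: [-0.0, 0.1, -1.2]
opening: 0.231
[ 0.4521 -0.0202  0.057 ]
23.7 pos [ 0.596  -0.026   0.1264] heading 179.48 tilt [-0.035  0.014] F [-0.   0.1 -1.2] open 0.231 q [-0.25  0.36  1.61  0.01  1.21 -1.81]
rows sum to [-0.113  0.039  0.173]
dr [ 0.027 -0.066 -0.018]
```

```bash
python3 -m handwheel '[{"travel":[-0.06,0.02,0],"dr":[0.027,-0.066,-0.018]},{"travel":[-0.05,0.01,0.08],"dr":[0,0,0]},{"travel":[0,0,0.08],"dr":[0,0,0]},{"travel":[0,0,0.08],"dr":[0,0,0]},{"travel":[0,0,0],"dr":[0,0,0]}]'
python3 - <<'E'
from h import *
st([.614,-.02,.02]);fix(180)
E
```

```text
time_s: 24.12
eef_pos: [0.6059, -0.0242, 0.0806]
eef_rot: [-0.006, 0.0, 1.0, 0.0]
wrist_force: [-0.1, -0.3, -1.6]
opening: 0.23
24.12 pos [ 0.6059 -0.0242  0.0806] heading 179.96 tilt [-0.012  0.001] F [-0.1 -0.3 -1.6] open 0.23 q [-0.23  0.43  1.62 -0.    1.1  -1.8 ]
rows sum to [-0.059  0.028  0.403]
dr [ 0.001 -0.023 -0.001]
```

```bash
python3 -m handwheel '[{"travel":[-0.06,0.02,0.08],"dr":[0,-0.023,0]},{"travel":[0,0.01,0.1],"dr":[0,0,0]},{"travel":[0,0,0.1],"dr":[0,0,0]},{"travel":[0,0,0.05],"dr":[0,0,0]},{"travel":[0,0,0],"dr":[0,0,0]}]'
python3 - <<'E'
from h import *
st([.613,-.02,.0205]);fix(180)
E
```

```text
time_s: 24.53
eef_pos: [0.6105, -0.0234, 0.0266]
eef_rot: [-0.003, 0.003, 1.0, 0.001]
wrist_force: [-1.2, -0.6, -1.3]
opening: 0.232
24.53 pos [ 0.6105 -0.0234  0.0266] heading 179.67 tilt [-0.006  0.001] F [-1.2 -0.6 -1.3] open 0.232 q [-0.23  0.51  1.63 -0.    1.01 -1.8 ]
rows sum to [-0.017  0.023  0.04 ]
dr [ 0.002 -0.011 -0.011]
```

```bash
python3 -m handwheel '[{"travel":[-0.015,0.02,0.025],"dr":[0,-0.011,0]},{"travel":[0,0,0.015],"dr":[0,0,0]},{"travel":[0,0,0.008],"dr":[0,0,0]},{"travel":[0,0,0],"dr":[0,0,0]}]'
python3 - <<'E'
from h import *
st([.613,-.02,.0195]);fix(180)
E
```

```text
time_s: 24.87
eef_pos: [0.6129, -0.0213, 0.0201]
eef_rot: [0.0, 0.004, 1.0, 0.0]
wrist_force: [0.3, 0.1, -0.8]
opening: 0.229
24.87 pos [ 0.6129 -0.0213  0.0201] heading 179.59 tilt [0.001 0.001] F [ 0.3  0.1 -0.8] open 0.229 q [-0.23  0.52  1.63  0.    0.99 -1.79]
rows sum to [-0.     0.009  0.004]
dr [ 0.002  0.002 -0.014]
```

```bash
python3 -m handwheel '[{"travel":[0,0,0.01],"dr":[0,0,0]},{"travel":[0,0,0.006],"dr":[0,0,0]},{"travel":[0,0,0],"dr":[0,0,0]}]'
python3 -m handwheel '[{"travel":[0,0,0],"dr":[0,0,0]},{"travel":[0,0,0],"dr":[0,0,0]},{"travel":[0,0,0],"dr":[0,0,0]},{"travel":[0,0,0],"dr":[0,0,0]},{"travel":[0,0,0],"dr":[0,0,0]}]' 0
python3 -m handwheel '[{"travel":[0,0,-0.08],"dr":[0,0,0]},{"travel":[0,0,-0.2],"dr":[0,0,0]},{"travel":[0,0,-0.2],"dr":[0,0,0]},{"travel":[0,0,-0.2],"dr":[0,0,0]},{"travel":[0,0,-0.1],"dr":[0,0,0]},{"travel":[0,0,0],"dr":[0,0,0]}]'
python3 - <<'E'
from h import *
st([.4,-.02,.13]);fix(180)
E
```

```text
time_s: 25.12
eef_pos: [0.6145, -0.0215, 0.0199]
eef_rot: [0.002, 0.003, 1.0, 0.0]
wrist_force: [1.0, -0.3, -0.2]
opening: 0.228
time_s: 25.53
eef_pos: [0.6156, -0.0217, 0.0209]
eef_rot: [0.003, 0.003, 1.0, -0.0]
wrist_force: [-0.9, -0.3, 0.6]
opening: 0.5
time_s: 26.03
eef_pos: [0.613, -0.0213, 0.1441]
eef_rot: [0.001, 0.003, 1.0, 0.0]
wrist_force: [0.5, 1.2, 1.1]
opening: 0.497
26.03 pos [ 0.613  -0.0213  0.1441] heading 179.62 tilt [0.002 0.   ] F [0.5 1.2 1.1] open 0.497 q [-0.23  0.35  1.58  0.    1.21 -1.79]
rows sum to [ 1.42e+00 -1.00e-03  9.20e-02]
dr [ 0.001  0.003 -0.013]
```

Now to the front of the middle bar with fingers shut, and look.

```bash
python3 -m handwheel '[{"travel":[0.1,0,0],"dr":[0,0,0]},{"travel":[0.2,0,0],"dr":[0,0,0]},{"travel":[0.2,0,0],"dr":[0,0,0]},{"travel":[0.2,0,0],"dr":[0,0,0]},{"travel":[0.2,0,0],"dr":[0,0,0]},{"travel":[0.2,0,0],"dr":[0,0,0]},{"travel":[0.2,0,0],"dr":[0,0,0]},{"travel":[0.1,0,0],"dr":[0,0,0]},{"travel":[0,0,0],"dr":[0,0,0]}]' -1
python3 - <<'E'
from h import *
import cv2
st([.405,-.02,.038]);fix(180)
c=viewer.camera('side')[:,:,::-1];b=viewer.camera('top')[:,:,::-1]
cv2.imwrite('pics/s6.png',np.hstack([cv2.resize(b[150:390,270:462],(400,500),interpolation=2),cv2.resize(c[150:390,220:412],(400,500),interpolation=2)]))
E
```

```text
time_s: 26.78
eef_pos: [0.3934, -0.0187, 0.1401]
eef_rot: [0.002, 0.003, 1.0, 0.0]
wrist_force: [0.0, -0.1, -0.6]
opening: -0.003
26.78 pos [ 0.3934 -0.0187  0.1401] heading 179.66 tilt [0.004 0.   ] F [ 0.  -0.1 -0.6] open -0.003 q [-0.35 -0.14  2.13  0.    1.15 -1.92]
rows sum to [-0.074 -0.008  0.681]
dr [ 0.001  0.008 -0.011]
```

View pics/s6.png

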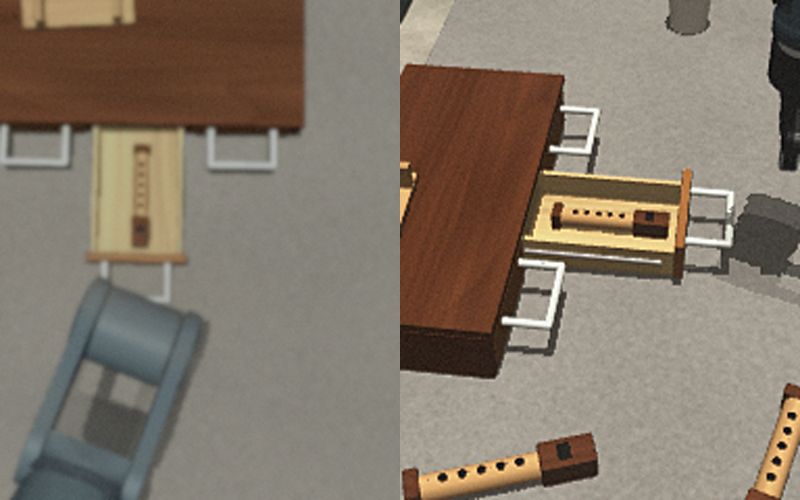

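The flute lies flat in the middle drawer with its head block at the handle end, and it is central (crop (141,143) to (141,246)). Next I'll lower the fingers in front of the bar and push gently.

```bash
python3 -m handwheel '[{"travel":[-0.07,0,0.08],"dr":[0,0,0]},{"travel":[0,0,0.18],"dr":[0,0,0]},{"travel":[0,0,0.2],"dr":[0,0,0]},{"travel":[0,0,0.16],"dr":[0,0,0]},{"travel":[0,0,0.03],"dr":[0,0,0]},{"travel":[0,0,0],"dr":[0,0,0]}]'
python3 - <<'E'
from h import *
a=px2w('top',270+141/2.083,150+143/2.083,.039);b=px2w('top',270+141/2.083,150+246/2.083,.039);print(a,b,(a+b)/2)
st([.633,-.02,.038]);fix(180)
E
```

```text
time_s: 27.38
eef_pos: [0.4204, -0.0224, 0.0433]
eef_rot: [0.01, 0.003, 1.0, -0.002]
wrist_force: [-0.4, 0.2, 0.0]
opening: 0.006
[ 0.679  -0.0236  0.039 ] [ 0.5284 -0.0258  0.039 ] [ 0.6037 -0.0247  0.039 ]
27.38 pos [ 0.4204 -0.0224  0.0433] heading 179.63 tilt [ 0.021 -0.004] F [-0.4  0.2  0. ] open 0.006 q [-0.34  0.11  2.13  0.    0.88 -1.91]
rows sum to [-1.416  0.026  0.065]
dr [-0.008  0.04  -0.012]
```

```bash
python3 -m handwheel '[{"travel":[-0.03,0.02,0.04],"dr":[-0.008,0.04,0]},{"travel":[-0.05,0,0],"dr":[0,0,0]},{"travel":[-0.06,0,0],"dr":[0,0,0]},{"travel":[-0.07,0,0],"dr":[0,0,0]},{"travel":[-0.08,0,0],"dr":[0,0,0]},{"travel":[-0.08,0,0],"dr":[0,0,0]},{"travel":[-0.08,0,0],"dr":[0,0,0]},{"travel":[-0.08,0,0],"dr":[0,-0.01,0]},{"travel":[-0.08,0,0],"dr":[0,0,0]},{"travel":[-0.08,0,0],"dr":[0,0,0]},{"travel":[-0.08,0,0],"dr":[0,-0.01,0]},{"travel":[-0.08,0,0],"dr":[0,0,0]},{"travel":[-0.07,0,0],"dr":[0,0,0]},{"travel":[-0.06,0,0],"dr":[0,0,0]}]'
python3 - <<'E'
from h import *
st([.633,-.02,.038]);fix(180)
E
```

```text
time_s: 28.55
eef_pos: [0.5796, -0.0197, 0.0461]
eef_rot: [0.003, 0.001, 1.0, -0.0]
wrist_force: [-1.8, 0.5, -1.9]
opening: 0.004
28.55 pos [ 0.5796 -0.0197  0.0461] heading 179.87 tilt [ 0.006 -0.001] F [-1.8  0.5 -1.9] open 0.004 q [-0.24  0.42  1.72  0.    1.   -1.81]
rows sum to [-0.355 -0.001  0.056]
dr [-0.001  0.012 -0.004]
```

```bash
python3 -m handwheel '[{"travel":[-0.06,0,0.04],"dr":[0,0,0]},{"travel":[-0.06,0,0.01],"dr":[0,0,0]},{"travel":[-0.06,0,0],"dr":[0,0,0]},{"travel":[-0.05,0,0],"dr":[0,0,0]},{"travel":[-0.04,0,0],"dr":[0,0,0]},{"travel":[-0.03,0,0],"dr":[0,0,0]},{"travel":[-0.02,0,0],"dr":[0,0,0]},{"travel":[-0.02,0,0],"dr":[0,0,0]}]'
for i in 1 2 3; do python3 -m handwheel '[{"travel":[-0.02,0,0],"dr":[0,0,0]},{"travel":[-0.02,0,0],"dr":[0,0,0]}]' | egrep 'pos|force'; done
```

```text
time_s: 29.22
eef_pos: [0.6332, -0.0197, 0.0441]
eef_rot: [-0.002, -0.0, 1.0, -0.001]
wrist_force: [-18.8, -1.3, 14.7]
opening: -0.002
eef_pos: [0.633, -0.0198, 0.0443]
wrist_force: [-14.5, -1.1, 7.6]
eef_pos: [0.6329, -0.0198, 0.0445]
wrist_force: [-14.0, -1.2, 8.6]
eef_pos: [0.6328, -0.0198, 0.0447]
wrist_force: [-13.9, -1.5, 8.0]
```

Hard stop at x = 0.633, as with the side drawers. Now back off, rise clear and check.

```bash
python3 -m handwheel '[{"travel":[0.1,0,0],"dr":[0,0,0]},{"travel":[0.2,0,0],"dr":[0,0,0]},{"travel":[0.2,0,-0.1],"dr":[0,0,0]},{"travel":[0.2,0,-0.2],"dr":[0,0,0]},{"travel":[0.2,0,-0.2],"dr":[0,0,0]},{"travel":[0.2,0,-0.2],"dr":[0,0,0]},{"travel":[0.1,0,0],"dr":[0,0,0]},{"travel":[0,0,0],"dr":[0,0,0]},{"travel":[0,0,0],"dr":[0,0,0]},{"travel":[0,0,0],"dr":[0,0,0]}]'
python3 - <<'E'
from h import *
import cv2
st()
c=viewer.camera('side')[:,:,::-1];b=viewer.camera('top')[:,:,::-1]
cv2.imwrite('pics/s7.png',np.hstack([cv2.resize(b[125:275,250:430],(480,400),interpolation=2),cv2.resize(c[150:310,200:328],(320,400),interpolation=2)]))
E
```

```text
time_s: 30.55
eef_pos: [0.4616, -0.0218, 0.1662]
eef_rot: [-0.016, -0.001, 1.0, -0.003]
wrist_force: [0.2, 0.5, -0.1]
opening: -0.002
30.55 pos [ 0.4616 -0.0218  0.1662] heading -179.85 tilt [-0.031 -0.007] F [ 0.2  0.5 -0.1] open -0.002 q [-0.29  0.02  1.92 -0.02  1.23 -1.86]
```

View pics/s7.png

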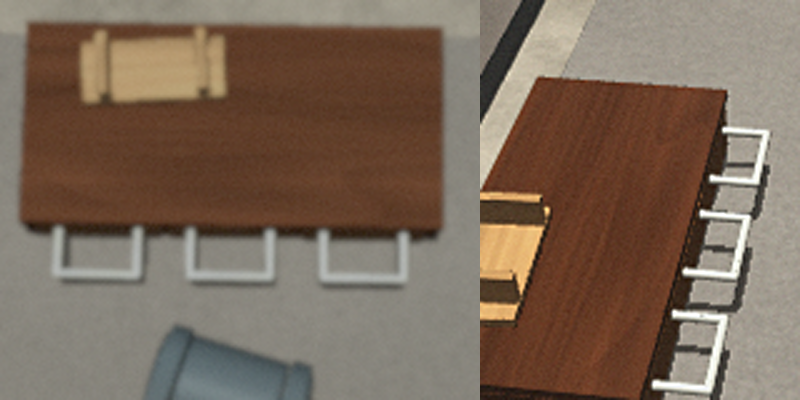

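All three bars line up (crop rows about 274 to 279, in line with the cabinet's slight yaw) and the arm is clear of everything. Handing in.

```bash
python3 -c "
from bench import ctrl
print(ctrl.hand_in())"
```

```text
the job is handed in; nothing more can be done
None
```

The job is handed in at about 31 s on the robot clock, with the flute in the shut middle drawer and its head block at the handle end. The hand-in reports no verdict.

I took the flute from the left drawer, turned it end for end and laid it on the counter. Then I pushed both side drawers home, hooked the middle drawer open about 190 mm, laid the flute in it, let go and pushed the drawer shut.

**What the last checks showed:**
- **Drawers:** each one was pushed until it hit its hard stop, all within 2 mm of the same arm position (x ≈ 0.633). The last picture shows all three pull bars in line.
- **Flute:** before shutting, it lay flat in the open drawer, about 5 mm off the floor's centre both lengthwise and sideways, and straight. I couldn't see it again after the drawer was shut. I pushed slowly so that it would stay put.
- **Arm:** it ended clear of everything, with almost no force at the wrist.
- **Cup and case:** the arm's path kept away from both, and the cup looked unmoved in the pictures I took. I didn't measure the position of either one at the end.

No check failed or disagreed.

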